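# Run back the ratchet stop of the thread rack

### The job

The sliding stop of the thread rack stands too close to the spools, and its ratchet keeps it from going back. With a fingertip press the release pad on top of the stop right down and, keeping it down, push the stop along its bar away from the spools until it is fully home at the end block; then let go, so that the pad springs up. Leave the three spools standing where they are, and lift nothing.

Things in the scene. Friction and masses are not known exactly. Their poses are not given: they have to be found in the camera images.
- rack: thread rack fixed to the worktop: wooden board 320 x 116 mm, 12 mm thick; origin under its middle, on the worktop; +x runs along it from the fixed wooden end plate (63 mm high, x = -137 mm) by the spools to the metal end block at x = +150 mm, so the stop is pushed towards +x; metal bar along y = +30 mm (top 36 mm above the worktop); spools stand in the lane at y = -26 mm
- stop (a joint): how far the grey stop has been pushed back along the bar, towards the rack's +x (m): 0 nearest the spools, 0.12 fully home, touching the end block; about 2 N of friction. With the pad up, the ratchet (8 mm pitch) lets it go only towards the spools. The stop is 60 mm long; its deck, 52 mm above the worktop, is 48 mm wide
- release (a joint): how far the release pad is pressed down (m): 0 up, 0.008 down on its stop; sprung, about 3 N at the start and 7 N fully down. The pawl is clear of the teeth from 0.0045; let go, the pad springs back to 0 to 0.0045, as the pawl sits among the teeth
- pad_top (a point): middle of the top of the release pad, a ribbed flat grey pad on the stop, 42 mm along the bar by 44 mm across, about 66 mm above the worktop when up (rides with stop and pad); open to the sides and above, the push wall on its +x side; axes as the rack's
- push_wall (a point): middle of the pad-side face of the upright wall that stands across the stop's deck behind the pad (rides with the stop), 75 mm above the worktop; the wall is 7 mm thick, 48 mm wide, its top 84 mm above the worktop; a finger on the pad bears on it when pushing towards +x; 24 mm from the middle of the pad; axes as the rack's
- stop_face (a point): middle of the stop's plate where it faces the spools, 36 mm above the worktop; the plate spans the lane, 106 mm wide, top 58 mm above the worktop; axes as the rack's
- end_block (a point): on the face of the metal end block that the stop comes home to, on the bar's centre line, 46 mm above the worktop; the block is 48 mm wide, top 52 mm above the worktop; axes as the rack's
- spool_cream_mid (a point): middle of a loose wooden thread spool (30 mm across, 48 mm tall, upright on the board), the one next to the fixed end plate
- spool_navy_mid (a point): middle of the second loose spool, the same size
- spool_sage_mid (a point): middle of the third loose spool, the same size, the one nearest the stop
Things that resemble listed ones, but are neither listed nor needed, are in the scene too. What is shaped like the part that bears spool_cream_mid but orange or red is not meant.

How it is judged:
By the outcome, as a careful person would: the job done as asked, in the order asked, and still so for the second after the job is handed in, with the robot touching nothing.
It also fails if it takes over 32 s, if anything falls off the work surface, if the arm or the gripper's body presses on something with over 40 N, if the wrist force passes 120 N, or if a joint passes its speed limit or range.

### The arm

A 7-joint arm with a two-finger parallel gripper is mounted at the origin on a cart in front of the work surface, level with it; the furniture and walls round the work are solid. World frame = base frame: x ahead of the robot, y to its left, z up, the work surface at z = 0. Lengths are in mm, angles in rad, forces in N, time in s.
With the tool pointing down it reaches from about 400 to 875 mm from the base axis. Payload 4.4 kg.
Tool frame: the origin (TCP) lies on the centre line of the jaws, within the pads' length; the fingertips stand 25 mm ahead of it and the grasp point (between the pads) lies 6 mm ahead of it (ctrl.finger_overhang is the distance from the TCP to the fingertips, in mm); z points along the fingers, y is the line along which they close (so a half turn about z gives the same grasp; the last joint's range is limited). The gripper opens to 85 mm and grips with 20 to 120 N. Pads are 22 mm wide; open, the fingers measure 114 mm over their backs; the gripper's body (76 mm by 85 mm) begins 54 mm behind the grasp point. The pads swing forward as they close: fully open they stand 13 mm farther back than shut.
Start: joints at [-0.066, 0.628, 0.038, 1.517, -0.027, 0.996, -0.02], TCP at [650.013, 0.026, 256.313] pointing down, gripper open.
Joint ranges: [-3.06, 3.06], [-0.37, 2.12], [-1.25, 1.32], [0.18, 2.47], [-1.1, 4.24], [0.23, 1.98], [-2.94, 2.94]. Speed limits (rad/s): [2.57, 2.57, 3.14, 3.14, 3.14, 3.14, 3.14].

### API

Orientations are given as [roll, pitch, yaw] about the fixed x, y, z axes, in that order (R = Rz(yaw) Ry(pitch) Rx(roll)).
In Python, from cell import ctrl gives the robot as it stands. The module is installed in compiled form; this text tells all that it offers.
- The arm moves only by the tool play_rows, never from a script. Its argument "targets" is a list of rows, each a list of 5 numbers: the closure, from 0 (fully open) to 1 (shut), then the shift along the tool's x, y, z in cm, then the turn about the tool's z in degrees. In form: [[gripper, dx, dy, dz, spin], ...]. A call has 1 to 10 rows; each row is the pose to reach, as a shift and turn from the pose commanded when the call began, along the tool's axes at that moment; what a row does not reach only later rows make up. A row lasts 1/10 s, in which the tool goes at most 50 mm and 8.59 degrees, less where a joint would pass 70% of its speed; a pose out of reach is approached as far as the arm can. A call with a gripper value outside its range is refused whole. The fingers move at their own pace and stop on an object; the grip force is fixed at half the most. Time passes only in rows, so rows that repeat a pose let the fingers close. It gives the time, the measured TCP pose, the force, the opening and the grip force at its end, in the units of the state.
- ctrl.read_state(): the state, without advancing time (a new reading comes with each control period).
- ctrl.get_image(name): name is "scene" or "side" or "wrist"; returns (picture, depth): 480x640x3 uint8, red, green, blue; 480x640 float32, mm along the optical axis (not along the pixel's ray), 0 where there is no reading.
- ctrl.calibration(name): a dict with "vfov" (degrees; the focal length in pixels is half the picture's height over the tangent of half this angle, whatever the lens; pixels are square), "cx", "cy" (the principal point, pixels), "k1" (the pictures are not rectified: a ray, as slopes to the right and down, at radius r is drawn at 1 + k1 r^2 times it, then the intrinsics apply), "extrinsics" (4x4, takes a point from camera to world coordinates); the wrist camera has in their place "mount" (4x4, takes a point from camera to tool coordinates, whose origin is the TCP and whose axes are the flange's). Camera axes: x right, y down, z forward; pixel columns grow to the right and rows downward; lengths in mm; the calibration is good to about 2 mm. A picture is of the moment at which its call begins: read the wrist's pose just before it. calibration takes no time and is no camera call.
- ctrl.finish_job(): hands the job in; it is judged then, once.
Trained networks look in the newest picture that a camera, given by its name, has taken for a name from the list of things; names that differ only in an ending like _2 or _b are one class to them, and where a whole thing is asked for, a point or a joint stands for the part that bears it (a point fixed in the world has none). Each returns a list of dicts, best first, with "confidence" (0 to 1); they miss things now and then, are a little off and sometimes report something else, mostly with a low value. They report only what shows in the picture. A call takes as long as a camera call. They do not tell look-alikes from the thing itself.
- ctrl.search_frame(camera, name): "bbox" ([left, top, right, bottom] in pixels, round what is visible of it).
- ctrl.trace(camera, name): "pixels" (480x640 bool, what is visible of it) and "bbox" ([left, top, right, bottom] in pixels, round what is visible of it).
The state is a dict: "clock": time; "qpos": joint angles; "qd": joint speeds; "tau": joint torques, N m; "eef_pos": TCP position; "tool_rot": TCP orientation; "force": force on the tool from outside, world axes, zero at the start; "torque": the same for the moment, N m; "width": finger opening in mm; "gripper_force": force on a finger pad.
Only numpy, scipy, OpenCV 4.12 (cv2) and the standard library are available. Lean on these libraries where they do the work, as an engineer would, in place of code of your own. Each camera call takes 0.05 s, during which the arm holds its last target. There are 200 camera calls.

## Working session

There is one attempt and no reset: what is moved stays moved. The work goes in short steps, Python scripts to look and compute and a tool call to move; the robot and the scene stay as the last step left them, time stands still between calls to the robot, and variables do not carry over. Pictures are saved under pics/ and viewed, at most 10 in all, crops included, and the job is handed in when it is done.

Besides the shell and the picture viewer there is one more tool, called in YAML: its name, and indented under it one key for each argument. play_rows: Moves the arm, as the interface text tells. Its arguments: {"type":"object","properties":{"targets":{"type":"array"}},"required":["targets"]}

```bash
mkdir -p pics; cat > h.py <<'E'
import numpy as np, cv2
from cell import ctrl
from scipy.spatial.transform import Rotation as R
def T_tool(s):
    T=np.eye(4); T[:3,:3]=R.from_euler('xyz',s['tool_rot']).as_matrix(); T[:3,3]=s['eef_pos']; return T
def pts(cam,depth,s=None):
    "world xyz per pixel"
    c=ctrl.calibration(cam); f=240/np.tan(np.radians(c['vfov']/2))
    K=np.array([[f,0,c['cx']],[0,f,c['cy']],[0,0,1]])
    v,u=np.mgrid[0:480,0:640]
    a=(u-c['cx'])/f; b=(v-c['cy'])/f; x,y=a.copy(),b.copy()
    for _ in range(8):
        k=1+c['k1']*(x*x+y*y); x=a/k; y=b/k
    P=np.stack([x*depth,y*depth,depth,np.ones_like(depth)],-1)
    T=np.array(c['extrinsics']) if 'extrinsics' in c else T_tool(s)@np.array(c['mount'])
    W=(P@T.T)[...,:3]; W[depth==0]=np.nan; return W
def save(n,im): cv2.imwrite('pics/'+n,im[...,::-1])
E
python3 - <<'E'
from h import *
s=ctrl.read_state(); print(s)
out=[]
for c in ['scene','side','wrist']:
    s=ctrl.read_state(); im,d=ctrl.get_image(c); np.savez('/tmp/'+c,im=im,d=d,W=pts(c,d,s)); save(c+'.png',im)
    W=pts(c,d,s)
    for n in ['rack','release','push_wall','stop_face','end_block','spool_cream_mid','spool_navy_mid','spool_sage_mid']:
        for r in ctrl.trace(c,n)[:3]:
            m=r['pixels']; print(c,n,round(r['confidence'],2),np.round(r['bbox']),np.round(np.nanmedian(W[m],0)))
E
```

```text
{'clock': 0.0, 'qpos': array([-0.06579375,  0.62935695,  0.0384068 ,  1.51837113, -0.02702661,
        0.99628043, -0.02000493]), 'qd': array([ 5.41143483e-07, -6.06210140e-05, -1.47212440e-04, -6.61048164e-04,
       -3.67490251e-04, -8.25631187e-04, -1.82782162e-03]), 'tau': array([-1.11932164e-03, -5.63405585e+01,  1.22606792e+00, -1.93450052e+01,
        1.09587883e-02,  1.05136272e-02, -8.84369996e-06]), 'eef_pos': array([6.49424850e+02, 5.28224197e-02, 2.55380366e+02]), 'tool_rot': array([-3.13969318e+00, -1.73314497e-05,  1.57079901e+00]), 'force': array([-0.36076862, -1.09104337, -1.23815027]), 'torque': array([-0.05316969, -0.06098554, -0.03091266]), 'gripper_force': 0.0, 'width': 85.4275541737685}
scene rack 0.69 [219. 174. 379. 342.] [568. -98.  22.]
scene push_wall 0.58 [273. 199. 334. 277.] [ 577. -107.   57.]
scene stop_face 0.73 [271. 199. 339. 273.] [ 578. -108.   57.]
scene end_block 0.96 [221. 176. 387. 344.] [568. -98.  22.]
scene spool_cream_mid 0.84 [188. 314. 217. 359.] [603. 100.  33.]
scene spool_cream_mid 0.6 [274. 282. 295. 318.] [535.  -2.  60.]
scene spool
[... 920 characters left out ...]
.  47.]
wrist rack 0.58 [159. 166. 296. 435.] [581. -88.  13.]
wrist release 0.56 [236. 332. 285. 373.] [ 595. -125.   65.]
wrist push_wall 0.67 [207. 299. 289. 396.] [ 591. -116.   64.]
wrist stop_face 0.77 [208. 299. 292. 396.] [ 591. -116.   64.]
wrist end_block 0.92 [157. 165. 298. 438.] [580. -86.  13.]
wrist end_block 0.31 [237. 330. 286. 373.] [ 595. -124.   65.]
wrist spool_cream_mid 0.94 [174. 197. 224. 240.] [544.  -0.  59.]
wrist spool_cream_mid 0.89 [ 73. 241. 128. 284.] [445. -47.  45.]
wrist spool_cream_mid 0.88 [ 77. 183. 132. 224.] [456.  13.  47.]
wrist spool_navy_mid 0.91 [183. 230. 226. 272.] [548. -32.  59.]
wrist spool_sage_mid 0.73 [181. 262. 225. 308.] [546. -64.  59.]
```

```bash
python3 - <<'E'
import cv2
a=cv2.imread('pics/scene.png');b=cv2.imread('pics/wrist.png')
cv2.imwrite('pics/a.png',cv2.resize(a[150:390,160:420],None,fx=2.3,fy=2.3))
cv2.imwrite('pics/b.png',cv2.resize(b[140:480,60:400],None,fx=1.75,fy=1.75))
E
```

```text
(no output)
```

View pics/a.png

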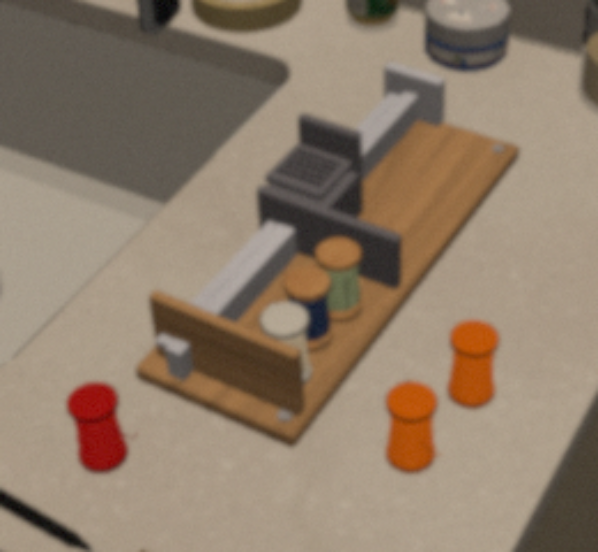

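View pics/b.png

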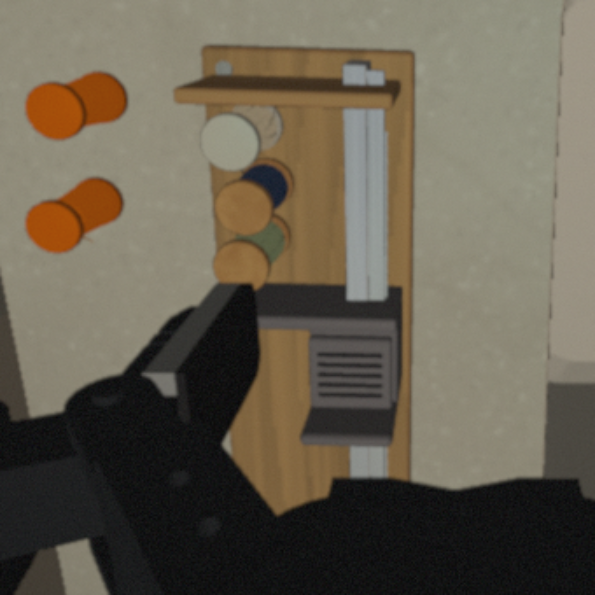

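View pics/scene.png

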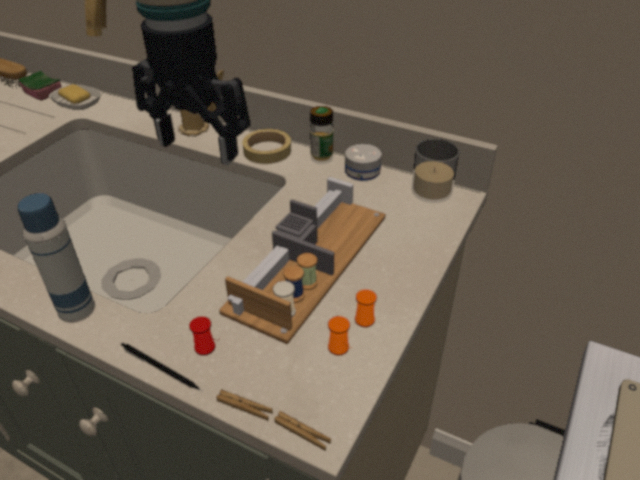

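```bash
python3 - <<'E'
from h import *
for c in ['scene','side','wrist']:
    z=np.load(f'/tmp/{c}.npz'); W=z['W']; X,Y,Z=W[...,0],W[...,1],W[...,2]
    reg=(X>460)&(X<680)&(Y<90)&(Y>-330)
    def rect(m,n):
        p=W[m&reg]
        if len(p)<20: print(c,n,len(p));return
        (cx,cy),wh,a=cv2.minAreaRect(p[:,:2].astype(np.float32)); print(c,n,len(p),np.round([cx,cy,*wh,a],1),'med',np.round(np.median(p,0),1), 'y',np.round(np.percentile(p[:,1],[2,98])), 'x',np.round(np.percentile(p[:,0],[2,98])))
    rect((Z>7)&(Z<17),'board')
    st=(X>565)&(X<625)
    rect((Z>61)&(Z<71)&st&(Y<-95),'pad')
    rect((Z>79)&(Z<92)&st,'walltop')
    rect((Z>53)&(Z<60)&(Y<-60)&(Y>-115),'plate')
    rect((Z>47)&(Z<56)&(Y<-170),'endblock')
    rect((Z>32)&(Z<39)&st,'bar')
    # obstacles
    m=(X>450)&(X<800)&(Y<-215)&(Y>-420)&(Z>20)
    if m.sum(): print(c,'obst',np.nanmin(W[m],0).round(),np.nanmax(W[m],0).round(),m.sum())
W=np.load('/tmp/scene.npz')['W']
for u,v in [(341,187),(345,195),(362,152),(320,110),(435,150),(435,175),(267,140),(383,213),(227,312),(276,341)]: print(u,v,W[v,u].round())
E
```

```text
scene board 5006 [561.7 -97.9 166.5 360.8   8.5] med [ 534.4 -141.8   12.5] y [-273.   38.] x [506. 612.]
scene pad 683 [ 591.8 -131.2   48.6   53.5    1.1] med [ 591.4 -130.1   65.6] y [-154. -106.] x [571. 614.]
scene walltop 134 [ 592.  -154.4   10.3   46.4   87.1] med [ 591.4 -152.6   83.4] y [-158. -149.] x [569. 614.]
scene plate 437 [566.9 -89.   48.7 104.9  79.5] med [557.8 -99.3  57.9] y [-112.  -62.] x [514. 615.]
scene endblock 153 [ 588.9 -276.5   47.7   14.9    2.2] med [ 586.7 -274.7   51.7] y [-283. -271.] x [565. 611.]
scene bar 1342 [592.2 -96.1 371.1  53.5  89.9] med [595.5 -73.3  36. ] y [-274.   31.] x [569. 612.]
scene obst [ 450. -420.   20.] [ 799. -215.  108.] 4020
side board 2496 [560.5 -99.2 165.5 363.3   8.2] med [528.3 -65.   13.1] y [-273.   39.] x [505. 617.]
side pad 427 [ 5.919e+02 -1.265e+02  4.660e+01  5.810e+01  5.000e-01] med [ 591.1 -128.1   66.4] y [-154. -105.] x [571. 614.]
side walltop 117 [ 592.3 -152.5    7.8   48.1   88.9] med [ 591.2 -152.    82.9] y [-156. -149.] x [569. 615.]
side plate 311 [565.8 -98.9  43.8 101.4  68.9] med [562.9 -98.
[... 508 characters left out ...]
 x [573. 615.]
wrist walltop 450 [ 593.1 -153.9    8.6   47.3   88.7] med [ 594.1 -152.2   82.9] y [-157. -150.] x [571. 616.]
wrist plate 1064 [567.2 -93.1  41.2 101.3  59.8] med [567.1 -98.3  57.8] y [-105.  -61.] x [528. 617.]
wrist endblock 0
wrist bar 3360 [ 5.930e+02 -9.230e+01  5.500e+01  2.506e+02  2.000e-01] med [600.9 -46.5  35.4] y [-213.   29.] x [580. 615.]
wrist obst [ 586. -221.   30.] [ 607. -215.   36.] 38
341 187 [ 586. -274.   42.]
345 195 [ 578. -274.   29.]
362 152 [ 601. -394.   43.]
320 110 [ 692. -400.  105.]
435 150 [ 472. -423.   67.]
435 175 [ 448. -356.   60.]
267 140 [ 820. -408.    3.]
383 213 [ 507. -278.   11.]
227 312 [611.  36.  13.]
276 341 [530.  39.  -1.]
```

The look-alikes are orange spools at (338,335) and (366,307), and a red one at (203,335). The only ratchet stop is the grey one on the bar, with its ribbed pad at scene (295,225). That puts the pad middle at about (592,-127,66) and the wall face at y≈-149. The end block face is at y≈-269, so about 111 mm of travel is left.

play_rows:
  targets:
    - [1,-3,-1.5,0,0]
    - [1,-6,-3,0,0]
    - [1,-9,-4.5,2,0]
    - [1,-12,-5.8,5,0]
    - [1,-13.1,-5.8,9,0]
    - [1,-13.1,-5.8,12,0]
    - [1,-13.1,-5.8,13,0]
    - [1,-13.1,-5.8,13,0]
    - [1,-13.1,-5.8,13,0]
    - [1,-13.1,-5.8,13,0]

```text
clock: 2.35
eef_pos: [593.4, -130.7, 128.1]
tool_rot: [3.138, 0.0, 1.572]
force: [0.3, -0.4, -0.0]
width: 0.1
gripper_force: 0.0
```

```bash
python3 - <<'E'
from h import *
print(ctrl.finger_overhang)
s=ctrl.read_state(); print(s['eef_pos'],s['tool_rot'],s['force'],s['width'],s['clock'])
im,d=ctrl.get_image('side'); W=pts('side',d); save('c.png',cv2.resize(im[100:330,200:420],None,fx=2.6,fy=2.6))
X,Y,Z=W[...,0],W[...,1],W[...,2]
m=(X>565)&(X<620)&(Y>-160)&(Y<-100)&(Z>88)&(Z<112); p=W[m]; print(len(p),p.min(0),p.max(0))
E
```

```text
25.0
[ 593.44075222 -130.66902899  128.1004115 ] [3.13827058e+00 4.00802709e-04 1.57162881e+00] [ 0.30734646 -0.37385849 -0.0284794 ] 0.06441696350043825 2.35
41 [ 582.12405046 -134.98279875  105.19967158] [ 602.37678466 -117.96309097  111.7876721 ]
```

View pics/c.png

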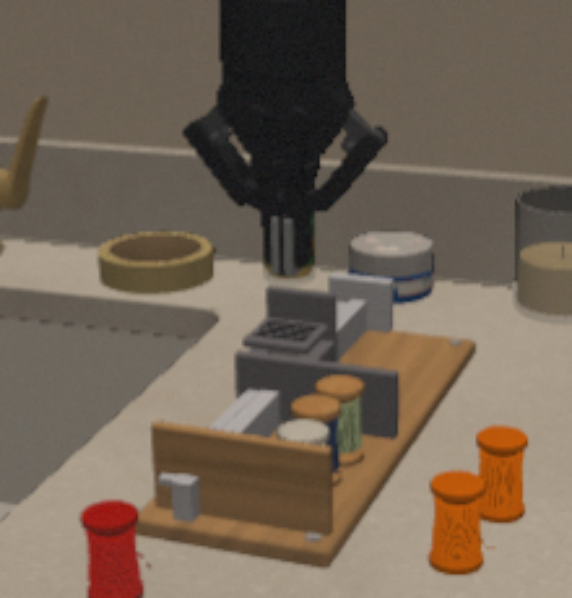

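The shut fingers are at crop (288,265), centred over the pad at (285,333) and clear of the push wall. Next I press down.

play_rows:
  targets:
    - [1,0,0,1.5,0]
    - [1,0,0,3,0]
    - [1,0,0,3.6,0]
    - [1,0,0,4,0]
    - [1,0,0,4.3,0]
    - [1,0,0,4.5,0]
    - [1,0,0,4.5,0]

```text
clock: 3.1
eef_pos: [591.2, -130.7, 82.8]
tool_rot: [-3.14, -0.001, 1.571]
force: [-6.7, 1.4, 14.8]
width: 0.3
gripper_force: 7.8
```

The pad is down on its stop (tip at 58 mm, 15 N). Now I push with it held down.

play_rows:
  targets:
    - [1,-0.5,0,0.05,0]
    - [1,-0.9,0,0.05,0]
    - [1,-1.5,0,0.05,0]
    - [1,-2.3,0,0.05,0]
    - [1,-3.2,-0.05,0.05,0]
    - [1,-4.2,-0.05,0.05,0]
    - [1,-5.2,-0.1,0.05,0]
    - [1,-6.2,-0.1,0.05,0]
    - [1,-6.6,-0.1,0.05,0]
    - [1,-6.6,-0.1,0.05,0]

```text
clock: 4.1
eef_pos: [589.5, -198.6, 82.7]
tool_rot: [-3.139, 0.001, 1.569]
force: [-7.1, -1.2, 18.6]
width: 0.0
gripper_force: 9.2
```

```bash
cat > m.py <<'E'
from h import *
s=ctrl.read_state(); print(s['eef_pos'].round(1),s['force'].round(1))
for c in ['scene','side']:
    im,d=ctrl.get_image(c); W=pts(c,d); save(c+str(round(s['clock'],1))+'.png',cv2.resize(im[100:330,200:420],None,fx=2.6,fy=2.6))
    X,Y,Z=W[...,0],W[...,1],W[...,2]
    m=(X>560)&(X<580)&(Y<-100)&(Y>-300)&(Z>76)&(Z<88); print(c,'walltop y',m.sum(),np.percentile(Y[m],[5,50,95]).round(1))
    m=(X>505)&(X<560)&(Y<-70)&(Y>-300)&(Z>25)&(Z<60); print('plate y',np.percentile(Y[m],[5,50,95]).round(1))
    m=(X>545)&(X<615)&(Y<-100)&(Y>-300)&(Z>54)&(Z<70); print('pad z med',np.median(Z[m]).round(1))
E
python3 m.py
```

```text
[ 589.5 -198.6   82.7] [-7.1 -1.2 18.6]
scene walltop y 68 [-224.4 -203.3 -191.8]
plate y [-170.1 -165.5  -77.5]
pad z med 58.5
side walltop y 77 [-221.6 -215.4 -191.2]
plate y [-168.  -165.2 -162.6]
pad z med 59.3
```

The stop follows with the pad down. About 45 mm is left, so I go on and watch the push force.

play_rows:
  targets:
    - [1,-0.8,0,0.03,0]
    - [1,-1.8,-0.05,0.03,0]
    - [1,-2.8,-0.05,0.03,0]
    - [1,-3.5,-0.05,0.03,0]
    - [1,-4.0,-0.1,0.03,0]
    - [1,-4.3,-0.1,0.03,0]
    - [1,-4.5,-0.1,0.03,0]
    - [1,-4.6,-0.1,0.03,0]

```text
clock: 5.0
eef_pos: [588.3, -243.6, 82.7]
tool_rot: [-3.139, -0.0, 1.57]
force: [-8.2, 2.9, 20.3]
width: -0.1
gripper_force: 10.2
```

play_rows:
  targets:
    - [1,-0.2,0,0,0]
    - [1,-0.4,0,0,0]
    - [1,-0.6,0,0,0]
    - [1,-0.6,0,0,0]

```text
clock: 5.4
eef_pos: [588.4, -245.4, 82.6]
tool_rot: [-3.137, -0.005, 1.572]
force: [-8.8, 9.0, 23.6]
width: 0.1
gripper_force: 11.6
```

```bash
python3 m.py
```

```text
[ 588.4 -245.4   82.6] [-8.8  9.  23.6]
scene walltop y 80 [-268.3 -250.7 -238.6]
plate y [-215.9 -211.6  -75.7]
pad z med 58.5
side walltop y 71 [-267.8 -262.9 -236.5]
plate y [-214.1 -211.3 -208.2]
pad z med 59.4
```

play_rows:
  targets:
    - [1,-0.2,0,0,0]
    - [1,-0.4,0,0,0]
    - [1,-0.5,0,0,0]
    - [1,-0.5,0,0,0]
    - [1,-0.5,0,0,0]

```text
clock: 6.0
eef_pos: [588.5, -245.9, 82.5]
tool_rot: [-3.136, -0.011, 1.574]
force: [-9.6, 16.2, 25.7]
width: 0.3
gripper_force: 12.9
```

```bash
python3 m.py; ls pics
```

```text
[ 588.5 -245.9   82.5] [-9.6 16.2 25.7]
scene walltop y 78 [-269.1 -251.9 -238.4]
plate y [-215.8 -211.5  -75.5]
pad z med 58.4
side walltop y 68 [-267.9 -263.  -237.4]
plate y [-214.3 -211.1 -208.5]
pad z med 59.4
a.png
b.png
c.png
scene.png
scene4.1.png
scene5.4.png
scene6.0.png
side.png
side4.1.png
side5.4.png
side6.0.png
wrist.png
```

play_rows:
  targets:
    - [1,0.3,0,0,0]
    - [1,0.6,0,0,0]
    - [1,0.6,0,-0.4,0]
    - [1,0.6,0,-0.9,0]
    - [1,0.6,0,-1.5,0]
    - [1,0.8,0,-2.5,0]
    - [1,0.8,0,-4.5,0]
    - [1,0.8,0,-8,0]
    - [1,0.8,0,-12,0]
    - [1,0.8,0,-12,0]

```text
clock: 7.1
eef_pos: [593.7, -247.8, 206.7]
tool_rot: [3.131, 0.004, 1.57]
force: [0.8, 0.6, 0.7]
width: -0.1
gripper_force: 0.0
```

```bash
python3 m.py; ls pics; cd pics; python3 -c "
import cv2,glob
a=cv2.imread(sorted(glob.glob('scene7*'))[-1]);b=cv2.imread(sorted(glob.glob('side7*'))[-1])
cv2.imwrite('fin.png',cv2.resize(cv2.hconcat([a[100:520,100:500],b[100:520,100:500]]),None,fx=1,fy=1))"
```

```text
[ 593.7 -247.8  206.7] [0.8 0.6 0.7]
scene walltop y 52 [-270.4 -266.8 -263.7]
plate y [-215.7 -211.4  -75.2]
pad z med 65.8
side walltop y 45 [-268.7 -265.5 -264.1]
plate y [-214.2 -211.  -208.2]
pad z med 65.7
a.png
b.png
c.png
scene.png
scene4.1.png
scene5.4.png
scene6.0.png
scene7.1.png
side.png
side4.1.png
side5.4.png
side6.0.png
side7.1.png
wrist.png
```

View pics/fin.png

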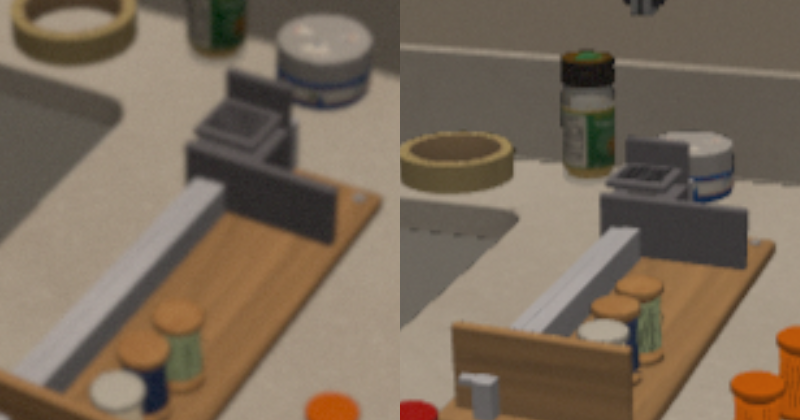

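The stop is at the end block (fin.png left, about (245,130)) and the pad is up at 66 mm. The three spools stand in place at about (120-180,300-390), and the fingers are clear.

```bash
python3 -c "
from cell import ctrl
print(ctrl.finish_job())"
```

```text
the job is handed in; nothing more can be done
None
```

The stop is pushed fully home against the end block, the pad has sprung back up, the three spools are still standing in place, and the job was handed in at about 7 s on the robot's clock.

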